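Level the counter scale and stop it rocking

TASK

The shop's counter scale is nose-down and rocks, because its two front levelling feet are not wound down far enough. Turn the two knurled front screws until the scale stands level, with the ball of its level inside the ring, and firm on all four feet: every foot must carry its share, none hanging in the air and none so far out that it lifts another. Go by feel and gently: do not lean on the scale, lift it or push it out of its place, and leave the other things on the counter alone.

Things in the scene. Friction and masses are not known exactly. Their poses are not given: they have to be found in the camera images.
- scale: Dark grey counter scale, 4.2 kg, 350 deep (x), 330 wide (y); origin on the counter under its middle, its x axis points from the front (keys, knobs, robot's side) to the rear, z up. Front deck top at z 46 mm, steel pan behind it to 100 mm. It stands on two fixed rear rubber feet, 270 apart, and two screw feet 290 apart, 230 mm in front of them. Flat counter; level when its z axis is upright.
- boss_left (a point): Point on the axis of the left front levelling screw (on the scale's +y side), at the top of the deck; fixed to the scale. Above it a round knurled aluminium knob, 38 mm across, 24 mm tall, its middle 25 to 28 mm above this point at the start (22 mm once level); 45 mm clear all round it. Clockwise from above drives the foot down, 10 mm a turn. The foot hangs below the same stud.
- boss_right (a point): Point on the axis of the right front levelling screw (on the scale's -y side), at the top of the deck; fixed to the scale. Above it a round knurled aluminium knob, 38 mm across, 24 mm tall, its middle 25 to 28 mm above this point at the start (22 mm once level); 45 mm clear all round it. Clockwise from above drives the foot down, 10 mm a turn. The foot hangs below the same stud.
- ball_centre (a point): Centre of the small red ball, 11 mm, of the level in the front deck. It rolls to the low side, 4 mm from the centre for each 0.01 rad of tilt, and settles in a second. The scale is level when it lies inside the dark ring.
- vial (a point): Centre of the level: green dish, 42 mm across, in the middle of the front deck, with a dark ring of 18 mm inner diameter. Fixed to the scale.
- table: The wooden counter, top at z = 0, level. How the screws behave: at the start each front foot is 3 to 6 mm too short, not equally, so as a rule one stands and the other hangs. A hanging foot sinks with its knob as it is turned, until it touches; from then on the knob keeps its height, the scale's corner is raised and the foot takes load. About 1 mm more screw travel from touching to an even share.
- weight_mid (a point): Bystander: steel test weight, 48 mm across, 60 mm tall, standing right of the scale; the point is at its middle.
- phone_mid (a point): Bystander: black phone, 155 x 75 x 9 mm, lying left of the scale; the point is at its middle.
- pot_mid (a point): Bystander: lime green pen pot, 80 mm across, 145 mm tall with its pens; the point is on its axis, 50 mm up.
- stapler_mid (a point): Bystander: red and black stapler, 120 mm long, 45 mm tall; the point is at its middle.
- tape_roll_center (a point): Bystander: roll of brown parcel tape lying flat, 90 mm across, 48 mm tall; the point is at its middle.

How it is judged:
By the outcome, as a careful person would: the job done as asked, in the order asked, and still so for the second after the job is handed in, with the robot touching nothing.
It also fails if it takes over 70 s, if anything falls off the work surface, if the arm or the gripper's body presses on something with over 40 N, if the wrist force passes 120 N, or if a joint passes its speed limit or range.

ROBOT

A 6-joint arm with a two-finger parallel gripper is mounted at the origin on the work surface. World frame = base frame: x ahead of the robot, y to its left, z up, the work surface at z = 0. Lengths are in m, angles in rad, forces in N, time in s.
With the tool pointing down it reaches from about 0.3 to 0.875 m from the base axis. Payload 6.4 kg.
Tool frame: the origin (TCP) lies at the very end of the fingers, on their centre line; the grasp point (between the pads) lies 19 mm behind it; x points along the fingers, z is the direction in which the jaws open and shut, and the axes are right-handed (so a half turn about x gives the same grasp; the last joint's range is limited). The gripper opens to 88 mm and grips with 3 to 60 N. Pads are 18 mm wide; open, the fingers measure 123 mm over their backs; the gripper's body (75 mm by 187 mm) begins 45 mm behind the grasp point.
Start: joints at [1.043, 0.181, 1.607, -0, 1.354, -0.206], TCP at [0.182, 0.546, 0.239] pointing down, gripper open.
Joint ranges: [-2.99, 2.99], [-0.89, 2.07], [0.3, 2.58], [-1.14, 4.28], [0, 2.63], [-3.12, 3.12]. Speed limits (rad/s): [2.57, 2.57, 3.01, 3.14, 3.14, 3.14].

INTERFACE

Orientations are given as a unit quaternion [x, y, z, w].
In Python, from bench import status, optics, job_done gives the robot as it stands.
- The arm moves only by the tool send_rows, never from a script. Its argument "motion" is a list of rows, each a list of 5 numbers: the shift along the tool's x, y, z in mm, then the turn about the tool's x in rad, then the opening, from -1 (shut) to 1 (fully open). In form: [[tx, ty, tz, roll, hand], ...]. A call has 1 to 8 rows; each row is the pose to reach, as a shift and turn from the pose commanded when the call began, along the tool's axes at that moment; what a row does not reach only later rows make up. A row lasts 1/12 s, in which the tool goes at most 41.7 mm and 7.16 degrees, less where a joint would pass 70% of its speed; a pose out of reach is approached as far as the arm can. A call with a gripper value outside its range is refused whole. The fingers move at their own pace and stop on an object; "grip_force" is the grip in N (left out, the last holds). Time passes only in rows, so rows that repeat a pose let the fingers close. It gives the time, the measured TCP pose, the force and the opening at its end, in the units of the state.
- status.state(): the state, without advancing time (a new reading comes with each control period).
- optics.snapshot(name): name is "scene" or "top"; returns the picture (400x640x3 uint8, blue, green, red); there is no depth.
- optics.calibration(name): a dict with "mtx" (3x3 intrinsics, pixels), "extrinsics" (4x4, takes a point from camera to world coordinates). Camera axes: x right, y up, looking along -z (the intrinsics and any distortion apply to the point x, -y, -z); pixel columns grow to the right and rows downward; lengths in m; the calibration is good to about 2 mm. A picture is of the moment at which its call begins. calibration takes no time and is no camera call.
- job_done(): hands the job in, once; it reports no verdict.
Trained networks look in the newest picture that a camera, given by its name, has taken for a name from the list of things; names that differ only in an ending like _2 or _b are one class to them, and where a whole thing is asked for, a point or a joint stands for the part that bears it (a point fixed in the world has none). Each returns a list of dicts, best first, with "score" (0 to 1); they miss things now and then, are a little off and sometimes report something else, mostly with a low value. They report only what shows in the picture. A call takes as long as a camera call.
- optics.find_in(camera, target): "at" ([x, y, z] in m, in the coordinates of the camera as it stood for that picture, good to about 4 mm: the middle of the surface that is visible of it).
- optics.pinpoint(camera, target): "at" ([x, y, z] in m, in the coordinates of the camera as it stood for that picture, good to about 4 mm: a listed point, or the origin of a listed thing).
The state is a dict: "time": time; "joints": joint angles; "qd": joint speeds; "effort": joint torques, N m; "tcp_pos": TCP position; "eef_rot": TCP orientation; "contact_force": force on the tool from outside, world axes, zero at the start; "ft_torque": the same for the moment, N m; "grip_width": finger opening in m.
Only numpy, scipy, OpenCV 4.12 (cv2) and the standard library are available. Lean on these libraries where they do the work, as an engineer would, in place of code of your own. Each camera call takes 0.05 s, during which the arm holds its last target. There are 200 camera calls.

## Working session

There is one attempt and no reset: what is moved stays moved. The work goes in short steps, Python scripts to look and compute and a tool call to move; the robot and the scene stay as the last step left them, time stands still between calls to the robot, and variables do not carry over. Pictures are saved under pics/ and viewed, about 8 in all and at most 12, crops included, and the job is handed in when it is done.

Besides the shell and the picture viewer there is one more tool, called after "Call:" as name(argument=value, ...), one argument or row to a line, values as JSON. send_rows: Moves the arm, as the interface text tells. Its arguments: {"type":"object","properties":{"motion":{"type":"array","items":{"type":"array","items":{"type":"number"}}},"grip_force":{"type":"number"}},"required":["motion"]}

```bash
mkdir -p pics
cat > h.py <<'E'
from bench import status, optics, job_done
import numpy as np, cv2
def pts(cam, names, k=2, snap=True):
    if snap: img=optics.snapshot(cam)
    c=optics.calibration(cam); X=np.array(c["extrinsics"]); out={}
    for n in names:
        for r in optics.pinpoint(cam,n)[:k]:
            p=X[:3,:3]@np.array(r["at"])+X[:3,3]
            out.setdefault(n,[]).append(p); print(cam,n,round(r["score"],2),np.round(p*1000,1))
    return (img if snap else None),out
def px(cam,p):
    c=optics.calibration(cam); X=np.array(c["extrinsics"]); q=X[:3,:3].T@(np.array(p)-X[:3,3]); q=np.array([q[0],-q[1],-q[2]]); u=np.array(c["mtx"])@q; return u[:2]/u[2]
E
python3 - <<'E'
from h import *
s=status.state(); print(s)
ims=[]
for c in("top","scene"):
    im,_=pts(c,["scale","boss_left","boss_right","vial","ball_centre"],1)
    cv2.imwrite(f"pics/{c}0.png",im)
    print(np.array(optics.calibration(c)["extrinsics"]).round(3).tolist(),optics.calibration(c)["mtx"])
pts("top",["weight_mid","phone_mid","pot_mid","stapler_mid","tape_roll_center"],1,False)
E
```

```text
{'time': 0.0, 'joints': array([ 1.04268818e+00,  1.81526696e-01,  1.60798886e+00, -3.39196661e-05,
        1.35377110e+00, -2.06276350e-01]), 'qd': array([-0.00076793,  0.00037239, -0.00156431,  0.00095194,  0.0008606 ,
       -0.00093746]), 'effort': array([-7.32593890e-05, -4.33862865e+01, -3.41854084e+01,  7.01596029e-02,
        3.84640123e-02, -1.18474286e-04]), 'tcp_pos': array([0.18158674, 0.54502347, 0.23782745]), 'eef_rot': array([-0.41368519,  0.57419247,  0.41317733,  0.57310737]), 'contact_force': array([-0.03482931,  0.15121522, -0.74109403]), 'ft_torque': array([ 0.0525181 , -0.00852738,  0.03717551]), 'grip_width': 0.08794599235437651}
top scale 0.81 [624.7  11.1  -2.3]
top boss_left 0.67 [510.5 159.4  41.1]
top vial 0.84 [473.2  17.3  47.8]
top ball_centre 0.37 [ 575.6 -284.3   30.9]
[[-0.029, 0.996, -0.087, 0.367], [-1.0, -0.03, -0.003, 0.099], [-0.005, 0.087, 0.996, 1.539], [0.0, 0.0, 0.0, 1.0]] [[430.02731623   0.         331.60413866]
 [  0.         430.02731623 200.74934586]
 [  0.           0.           1.        ]]
scene scale 0.94 [618.4   7.7  -3.7]
scene boss_left 0.71 [511.6 155.7  37.9]
scene boss_right 0.92 [ 500.6 -127.2   46.4]
scene vial 0.58 [ 500.2 -130.    45.2]
scene ball_centre 0.58 [620.8   5.7  -2.8]
[[0.228, -0.532, 0.815, 1.491], [0.973, 0.107, -0.202, -0.158], [0.02, 0.84, 0.543, 0.744], [0.0, 0.0, 0.0, 1.0]] [[433.43151133   0.         316.51975658]
 [  0.         433.43151133 195.93866403]
 [  0.           0.           1.        ]]
top weight_mid 0.51 [ 576.1 -281.5   29. ]
top phone_mid 0.76 [682.3 240.1   6.9]
top pot_mid 0.97 [414.6 439.1  48.4]
top stapler_mid 0.9 [ 372.9 -383.1   21.2]
top tape_roll_center 0.83 [462.4 567.9  26.4]
```

View pics/top0.png

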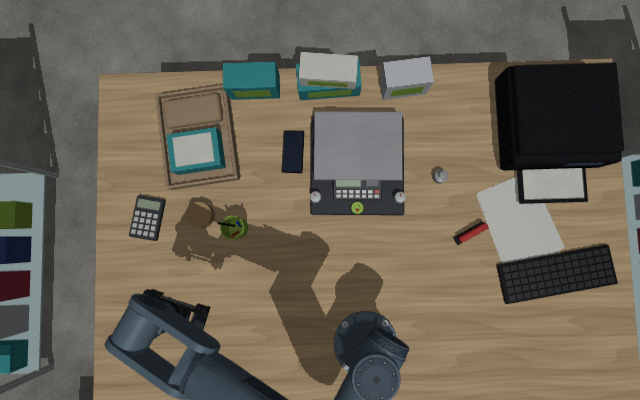

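View pics/scene0.png

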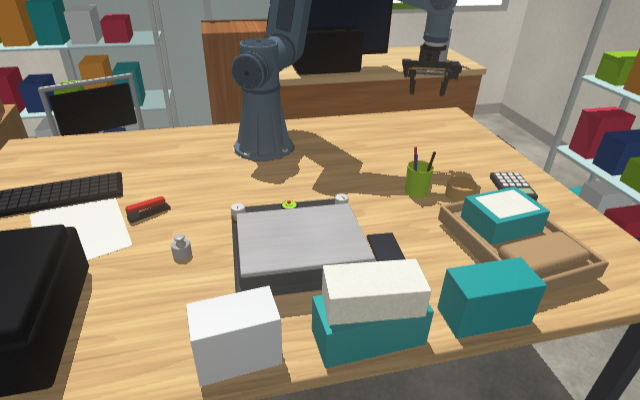

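Top view: knobs at about (316,197) and (400,197), vial (357,208), weight (440,175). I'll measure these more finely now.

```bash
cat >> h.py <<'E'
def ray(cam,u,z):
    c=optics.calibration(cam); X=np.array(c["extrinsics"]); K=np.array(c["mtx"])
    d=np.linalg.inv(K)@[u[0],u[1],1]; d=X[:3,:3]@np.array([d[0],-d[1],-d[2]]); o=X[:3,3]
    return o+d*(z-o[2])/d[2]
def vial(im):
    h=cv2.cvtColor(im,cv2.COLOR_BGR2HSV).astype(int); sub=np.zeros(h.shape[:2],bool); sub[195:222,340:375]=1
    g=sub&(h[...,1]>120)&(h[...,2]>60)
    b,gg,r=[im[...,i].astype(float) for i in range(3)]
    w=np.where(sub,np.clip(r-gg-10,0,None),0); Y,X=np.mgrid[:400,:640]
    ball=np.array([(w*X).sum(),(w*Y).sum()])/max(w.sum(),1e-6)
    return np.array([X[g].mean(),Y[g].mean()]),ball,g.sum(),w.sum()
E
python3 - <<'E'
from h import *
im=cv2.imread("pics/top0.png")
print(vial(im))
g=cv2.cvtColor(im,cv2.COLOR_BGR2GRAY).astype(float)
Y,X=np.mgrid[:400,:640]
for u in((316,197),(400,197)):
    m=(abs(X-u[0])<10)&(abs(Y-u[1])<10); w=np.where(m,np.clip(g-120,0,None),0)
    p=np.array([(w*X).sum(),(w*Y).sum()])/w.sum(); print(p,(w>0).sum(),ray("top",p,.080)*1000)
v,b,_,_=vial(im); print(ray("top",v,.042)*1000,ray("top",b,.046)*1000)
for n in ("boss_right",): pts("top",[n],2)
cv2.imwrite("pics/crop0.png",cv2.resize(im[170:225,300:415],None,fx=7,fy=7,interpolation=cv2.INTER_NEAREST)[:,:800])
E
```

```text
(array([356.76422764, 207.26829268]), array([357.06972543, 216.73410405]), np.int64(123), np.float64(2768.0))
[313.94919614 196.88038585] 129 [509.4243092 162.8560688  80.       ]
[401.77383067 197.46714032] 178 [ 498.49095195 -136.01103372   80.        ]
[472.29296292  16.14958466  42.        ] [439.05168526  16.44513023  46.        ]
top boss_right 0.76 [ 501.7 -129.9   38.2]
```

View pics/crop0.png

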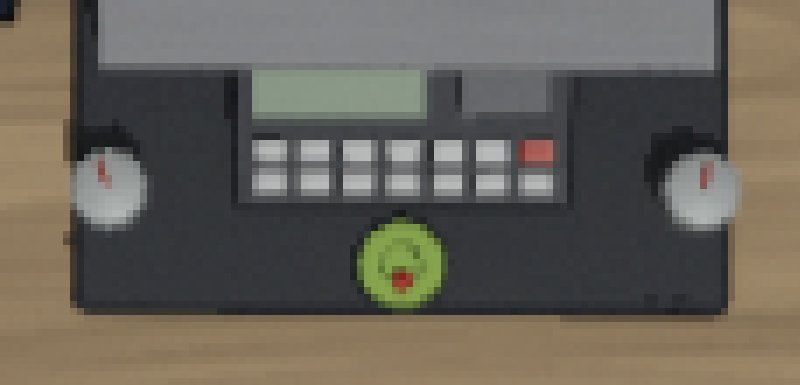

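The crop shows round knobs with red index marks near crop px (110,187) and (702,188). The ball sits about 2.3 px (roughly 9 mm) to the front of the vial, with almost no sideways offset.

```bash
sed -i 's/sub\[195:222,340:375\]/sub[199:215,345:368]/; s/r-gg-10/r-gg-25/' h.py
cat >> h.py <<'E'
def ball(n=1):
    for _ in range(n):
        im=optics.snapshot("top"); v,b,a,w=vial(im); print("vial",v.round(2),"ball off mm (x fwd,y left)",((b-v)*[-1,-1]*3.44)[::-1].round(1),a,w)
    return im
E
python3 - <<'E'
from h import *
im=cv2.imread("pics/top0.png")
print(vial(im))
L=ray("top",(315.2,196.2),.080)*1000; R=ray("top",(399.8,196.4),.080)*1000
print(L,R,np.linalg.norm(L-R), "yaw",np.degrees(np.arctan2(-(L-R)[0],(L-R)[1])))
from scipy.spatial.transform import Rotation as Ro
print(Ro.from_quat(status.state()["eef_rot"]).as_matrix().round(3))
# scene view knob pixel check
for p in(L,R): print(px("scene",p/1000), px("top",p/1000))
E
```

```text
(array([356.76422764, 207.26829268]), array([357.04129794, 209.63126844]), np.int64(123), np.float64(339.0))
[511.62626249 158.53309075  80.        ] [ 502.33826797 -129.45755364   80.        ] 288.1403791557119 yaw -1.8472075591511457
[[-0.    -0.949  0.316]
 [-0.     0.316  0.949]
 [-1.     0.    -0.   ]]
[341.91913177 196.60727467] [315.2 196.2]
[238.55500168 206.2467919 ] [399.8 196.4]
```

Call:
send_rows(
  motion=[
    [0,-436,-262,-0.9,0.23],
    [0,-436,-262,-0.9,0.23],
    [0,-436,-262,-0.9,0.23],
    [0,-436,-262,-0.9,0.23],
    [0,-436,-262,-0.9,0.23],
    [0,-436,-262,-0.9,0.23],
    [0,-436,-262,-0.9,0.23],
    [0,-436,-262,-0.9,0.23],
  ],
)

```text
time: 1.62
tcp_pos: [0.3769, 0.3186, 0.2391]
eef_rot: [0.621, -0.339, -0.621, -0.339]
contact_force: [0.3, 0.2, 0.2]
grip_width: 0.0542
```

```bash
cat >> h.py <<'E'
from scipy.spatial.transform import Rotation as Ro
def st():
    s=status.state(); print("t",round(s["time"],2),"tcp",(s["tcp_pos"]*1000).round(1),"j",s["joints"].round(2),"F",s["contact_force"].round(2),"M",s["ft_torque"].round(3),"w",round(s["grip_width"]*1000,1)); return s
def go(x,y,z):
    s=st(); M=Ro.from_quat(s["eef_rot"]).as_matrix(); print("shift",(M.T@(np.array([x,y,z])-s["tcp_pos"]*1000)).round(1),"zyaw",np.arctan2(M[1,2],M[0,2]).round(3))
E
python3 -c "
from h import *
go(512,158.5,100)"
```

```text
t 1.62 tcp [376.9 318.6 239.1] j [ 0.46 -0.01  1.81  0.    1.34 -1.68] F [0.28 0.16 0.18] M [0.061 0.033 0.018] w 54.2
shift [ 139.1  -26.9 -207.7] zyaw 2.142
```

Call:
send_rows(
  motion=[
    [0,-27,-208,-0.3,0.23],
    [0,-27,-208,-0.3,0.23],
    [70,-27,-208,-0.3,0.23],
    [139,-27,-208,-0.3,0.23],
    [139,-27,-208,-0.3,0.23],
    [139,-27,-208,-0.3,0.23],
    [139,-27,-208,-0.3,0.23],
    [139,-27,-208,-0.3,0.23],
  ],
)

```text
time: 2.28
tcp_pos: [0.509, 0.1557, 0.0948]
eef_rot: [-0.661, 0.247, 0.665, 0.244]
contact_force: [-1.5, -0.5, -0.1]
grip_width: 0.0543
```

```bash
python3 -c "
from h import *
go(512,158.5,52)
cv2.imwrite('pics/top1.png',cv2.resize(optics.snapshot('top')[150:250,270:430],None,fx=5,fy=5,interpolation=cv2.INTER_CUBIC))
i=optics.snapshot('scene');cv2.imwrite('pics/s1.png',cv2.resize(i[120:240,240:400],None,fx=5,fy=5,interpolation=cv2.INTER_CUBIC))"
```

```text
t 2.28 tcp [509.  155.7  94.8] j [ 0.07  0.27  1.82 -0.    1.06 -2.36] F [-1.5  -0.54 -0.09] M [ 0.111  0.056 -0.025] w 54.3
shift [42.7 -4.4 -0.6] zyaw 2.433
```

View pics/s1.png

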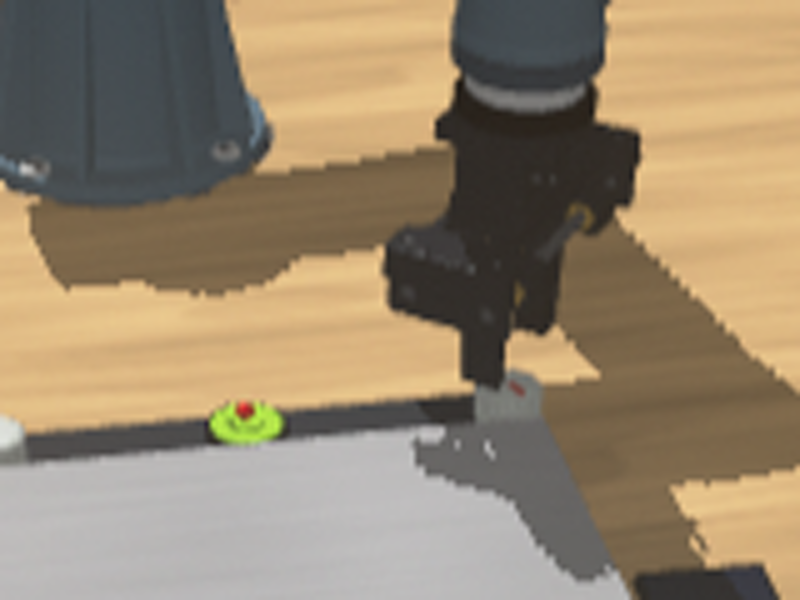

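The fingers straddle the left knob from above. I'll let the arm settle before going down.

Call:
send_rows(
  motion=[
    [0,0,0,0,0.23],
    [0,0,0,0,0.23],
  ],
)

```text
time: 2.55
tcp_pos: [0.511, 0.1599, 0.1016]
eef_rot: [0.665, -0.243, -0.663, -0.244]
contact_force: [0.7, -0.3, -0.3]
grip_width: 0.0538
```

```bash
python3 -c "
from h import *
go(512,158.5,52)"
```

```text
t 2.55 tcp [511.  159.9 101.6] j [ 0.08  0.26  1.82  0.    1.06 -2.36] F [ 0.68 -0.33 -0.25] M [0.108 0.04  0.   ] w 53.8
shift [49.6  0.5 -1.6] zyaw 2.438
```

Call:
send_rows(
  motion=[
    [25,0,-1,0,0.23],
    [49,0,-1,0,0.23],
    [49,0,-1,0,0.23],
    [49,0,-1,0,0.23],
    [49,0,-1,0,-1],
    [49,0,-1,0,-1],
    [49,0,-1,0,-1],
    [49,0,-1,0,-1],
  ],
  grip_force=8,
)

```text
time: 3.22
tcp_pos: [0.5125, 0.1584, 0.0524]
eef_rot: [0.665, -0.244, -0.663, -0.245]
contact_force: [-0.4, 0.5, 5.5]
grip_width: 0.0373
```

```bash
python3 -c "
from h import *
s=go(512,158.5,52);ball()"
```

```text
t 3.22 tcp [512.5 158.4  52.4] j [ 0.08  0.34  1.83  0.    0.96 -2.36] F [-0.42  0.53  5.52] M [ 0.064  0.04  -0.001] w 37.3
shift [0.4 0.2 0.4] zyaw 2.437
vial [356.77 207.32] ball off mm (x fwd,y left) [-8.  -0.7] 122 328.0
```

Call:
send_rows(
  motion=[
    [0,0,0,0.12,-1],
    [0,0,0,0.24,-1],
    [0,0,0,0.36,-1],
    [0,0,0,0.48,-1],
    [0,0,0,0.48,-1],
  ],
)

```text
time: 3.68
tcp_pos: [0.5127, 0.1581, 0.0522]
eef_rot: [0.586, -0.396, -0.585, -0.397]
contact_force: [1.1, -0.3, 6.0]
grip_width: 0.0376
```

```bash
python3 -c "
from h import *
s=go(512,158.5,52);ball()"
```

```text
t 3.68 tcp [512.7 158.1  52.2] j [ 0.08  0.34  1.83 -0.    0.96 -1.87] F [ 1.13 -0.28  5.97] M [ 0.069 -0.148 -0.033] w 37.6
shift [0.2 0.6 0.6] zyaw 1.951
vial [356.85 207.34] ball off mm (x fwd,y left) [-8.  -0.3] 122 324.0
```

Call:
send_rows(
  motion=[
    [0,0,0,0.12,-1],
    [0,0,0,0.24,-1],
    [0,0,0,0.36,-1],
    [0,0,0,0.48,-1],
    [0,0,0,0.6,-1],
    [0,0,0,0.72,-1],
    [0,0,0,0.84,-1],
    [0,0,0,0.84,-1],
  ],
)

```text
time: 4.4
tcp_pos: [0.5129, 0.1575, 0.0519]
eef_rot: [-0.375, 0.599, 0.373, 0.601]
contact_force: [3.1, -4.1, 4.6]
grip_width: 0.0372
```

```bash
python3 -c "
from h import *
s=go(512,158.5,52);ball()"
```

```text
t 4.4 tcp [512.9 157.5  51.9] j [ 0.08  0.34  1.83 -0.    0.96 -1.04] F [ 3.1  -4.09  4.6 ] M [-0.576 -0.535 -0.01 ] w 37.2
shift [-0.1  1.2  0.5] zyaw 1.114
vial [356.95 207.24] ball off mm (x fwd,y left) [-7.1 -0.8] 121 307.0
```

```bash
python3 -c "
from h import *
i=optics.snapshot('scene');cv2.imwrite('pics/s2.png',cv2.resize(i[170:230,220:360],None,fx=5.7,fy=5.7,interpolation=cv2.INTER_CUBIC))"
```

```text
(no output)
```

View pics/s2.png

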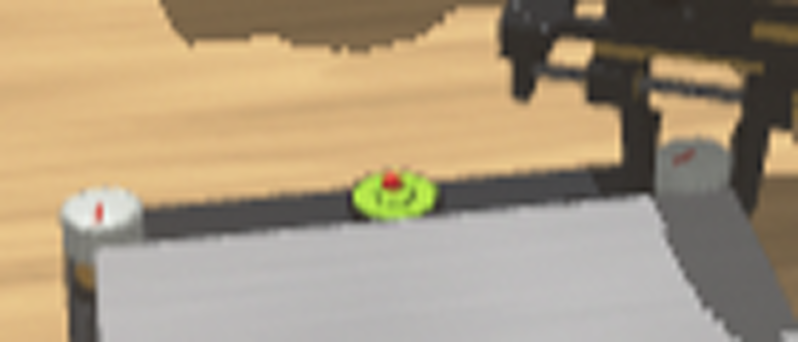

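The left knob's mark has turned by the expected amount, so the grip isn't slipping. I'll ease the side force and continue.

Call:
send_rows(
  motion=[
    [0,-0.8,-0.4,0.12,-1],
    [0,-0.8,-0.4,0.24,-1],
    [0,-0.8,-0.4,0.36,-1],
    [0,-0.8,-0.4,0.48,-1],
    [0,-0.8,-0.4,0.6,-1],
    [0,-0.8,-0.4,0.6,-1],
  ],
)

```text
time: 5.0
tcp_pos: [0.5129, 0.1569, 0.0518]
eef_rot: [-0.181, 0.683, 0.18, 0.684]
contact_force: [2.1, -3.0, 5.1]
grip_width: 0.0376
```

```bash
python3 -c "
from h import *
s=go(512,158.5,52);ball(4)"
```

```text
t 5.0 tcp [512.9 156.9  51.8] j [ 0.08  0.34  1.83 -0.    0.96 -0.44] F [ 2.05 -3.05  5.1 ] M [-0.576 -0.316 -0.02 ] w 37.6
shift [-0.2  1.8 -0. ] zyaw 0.516
vial [357.05 207.11] ball off mm (x fwd,y left) [-5.6 -0.7] 122 353.0
vial [356.95 207.09] ball off mm (x fwd,y left) [-5.4 -0.9] 122 378.0
vial [356.95 207.09] ball off mm (x fwd,y left) [-5.1 -1.2] 122 344.0
vial [356.95 207.09] ball off mm (x fwd,y left) [-5.1 -1.2] 122 353.0
```

```bash
python3 -c "
from h import *
[optics.snapshot('top') for _ in range(12)];ball(2);st()"
```

```text
vial [357.03 207.06] ball off mm (x fwd,y left) [-4.9 -1.1] 123 326.0
vial [357.05 207.11] ball off mm (x fwd,y left) [-4.8 -1. ] 122 321.0
t 5.9 tcp [512.9 156.9  51.8] j [ 0.08  0.34  1.83 -0.    0.96 -0.45] F [ 1.56 -3.76  5.67] M [-0.608 -0.345 -0.07 ] w 37.5
```

Call:
send_rows(
  motion=[
    [0,-1,0,0.12,-1],
    [0,-1,0,0.24,-1],
    [0,-1,0,0.36,-1],
    [0,-1,0,0.48,-1],
    [0,-1,0,0.6,-1],
    [0,-1,0,0.72,-1],
    [0,-1,0,0.8,-1],
    [0,-1,0,0.8,-1],
  ],
)

```text
time: 6.57
tcp_pos: [0.5125, 0.1565, 0.0517]
eef_rot: [0.099, 0.7, -0.099, 0.7]
contact_force: [-0.5, -2.3, 7.9]
grip_width: 0.0371
```

```bash
python3 -c "
from h import *
st();[optics.snapshot('top') for _ in range(16)];ball(2);st()"
```

```text
t 6.57 tcp [512.5 156.5  51.7] j [ 0.07  0.34  1.83 -0.    0.97  0.36] F [-0.46 -2.27  7.88] M [-0.359  0.268 -0.068] w 37.1
vial [356.97 207.06] ball off mm (x fwd,y left) [-2.8 -1. ] 122 365.0
vial [356.97 207.06] ball off mm (x fwd,y left) [-2.8 -1. ] 122 362.0
t 7.47 tcp [512.5 156.5  51.7] j [ 0.07  0.34  1.83 -0.    0.97  0.35] F [-0.89 -2.03  8.68] M [-0.348  0.278 -0.04 ] w 37.4
```

Call:
send_rows(
  motion=[
    [-0.4,-0.5,0,0.12,-1],
    [-0.4,-0.5,0,0.24,-1],
    [-0.4,-0.5,0,0.36,-1],
    [-0.4,-0.5,0,0.5,-1],
    [-0.4,-0.5,0,0.5,-1],
    [-0.4,-0.5,0,0.5,0.23],
    [-0.4,-0.5,0,0.5,0.23],
    [-50,-0.5,0,0.5,0.23],
  ],
)

```text
time: 8.13
tcp_pos: [0.505, 0.1554, 0.0847]
eef_rot: [0.266, 0.66, -0.272, 0.648]
contact_force: [-0.9, -0.6, -1.8]
grip_width: 0.0538
```

```bash
python3 -c "
from h import *
st();[optics.snapshot('top') for _ in range(14)];ball(2);go(502.5,-131,100)"
```

```text
t 8.13 tcp [505.  155.4  84.7] j [0.07 0.29 1.83 0.   1.05 0.85] F [-0.91 -0.63 -1.76] M [-0.047  0.156  0.003] w 53.8
vial [357.02 206.97] ball off mm (x fwd,y left) [-1.2 -0.8] 123 311.0
vial [357.06 206.95] ball off mm (x fwd,y left) [-1.2 -0.6] 124 313.0
t 8.93 tcp [511.9 156.1  92.7] j [ 0.07  0.28  1.82 -0.    1.05  0.86] F [-0.43  0.15 -0.39] M [-0.065  0.14   0.023] w 54.3
shift [  -7.3 -210.1  195.9] zyaw -0.783
```

Call:
send_rows(
  motion=[
    [-20,-210,196,-1,0.23],
    [-20,-210,196,-1,0.23],
    [-20,-210,196,-1,0.23],
    [-20,-210,196,-1,0.23],
    [-20,-210,196,-1,0.23],
    [-20,-210,196,-1,0.23],
    [-20,-210,196,-1,0.23],
    [-20,-210,196,-1,0.23],
  ],
)

```text
time: 9.6
tcp_pos: [0.5026, -0.1338, 0.1134]
eef_rot: [-0.044, 0.705, 0.043, 0.706]
contact_force: [0.5, -0.6, 0.2]
grip_width: 0.054
```

Call:
send_rows(
  motion=[
    [0,0,0,-1.1,0.23],
    [0,0,0,-1.1,0.23],
    [0,0,0,-1.1,0.23],
    [0,0,0,-1.1,0.23],
    [0,0,0,-1.1,0.23],
    [0,0,0,-1.1,0.23],
    [0,0,0,-1.1,0.23],
    [0,0,0,-1.1,0.23],
  ],
)

```text
time: 10.27
tcp_pos: [0.5026, -0.131, 0.1129]
eef_rot: [-0.377, 0.598, 0.377, 0.598]
contact_force: [0.2, 0.6, 0.4]
grip_width: 0.0542
```

Call:
send_rows(
  motion=[
    [0,0,0,0,0.23],
    [0,0,0,0,0.23],
    [0,0,0,0,0.23],
  ],
)

```text
time: 10.52
tcp_pos: [0.5027, -0.131, 0.1129]
eef_rot: [-0.374, 0.6, 0.374, 0.6]
contact_force: [0.5, -0.0, 0.0]
grip_width: 0.0542
```

```bash
python3 -c "
from h import *
go(502.5,-131,53)
i=optics.snapshot('top');cv2.imwrite('pics/t3.png',cv2.resize(i[160:225,290:430],None,fx=5.7,fy=5.7,interpolation=cv2.INTER_CUBIC))"
```

```text
t 10.52 tcp [ 502.7 -131.   112.9] j [-0.48  0.21  1.85  0.    1.08 -1.6 ] F [ 0.48 -0.03  0.03] M [0.002 0.028 0.019] w 54.2
shift [59.9  0.1 -0.1] zyaw 1.115
```

View pics/t3.png

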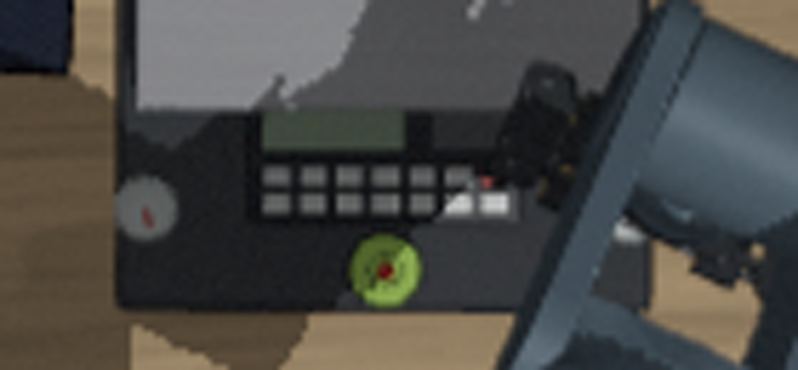

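The ball is now close to the middle of the ring. The right screw is next, and I'll follow its knob downward as it turns.

Call:
send_rows(
  motion=[
    [35,0,0,0,0.23],
    [58,0,0,0,0.23],
    [58,0,0,0,0.23],
    [58,0,0,0,0.23],
    [58,0,0,0,-1],
    [58,0,0,0,-1],
    [58,0,0,0,-1],
    [58,0,0,0,-1],
  ],
  grip_force=7,
)

```text
time: 11.23
tcp_pos: [0.5036, -0.1322, 0.0565]
eef_rot: [-0.376, 0.599, 0.374, 0.599]
contact_force: [-2.1, -3.7, 3.3]
grip_width: 0.0374
```

```bash
python3 -c "
from h import *
st();ball()"
```

```text
t 11.23 tcp [ 503.6 -132.2   56.5] j [-0.48  0.31  1.87 -0.    0.96 -1.6 ] F [-2.15 -3.67  3.28] M [-0.559  0.331  0.003] w 37.4
vial [357.12 207.04] ball off mm (x fwd,y left) [-0.5  0.5] 118 170.0
```

Call:
send_rows(
  motion=[
    [0.2,0,0,0.12,-1],
    [0.4,0,0,0.24,-1],
    [0.6,0,0,0.36,-1],
    [0.8,0,0,0.48,-1],
    [0.8,0,0,0.48,-1],
  ],
)

```text
time: 11.7
tcp_pos: [0.5033, -0.1324, 0.0554]
eef_rot: [-0.221, 0.672, 0.219, 0.672]
contact_force: [-4.6, -4.6, 4.1]
grip_width: 0.0373
```

```bash
python3 -c "
from h import *
st();ball()"
```

```text
t 11.7 tcp [ 503.3 -132.4   55.4] j [-0.48  0.31  1.87 -0.    0.96 -1.12] F [-4.55 -4.58  4.13] M [-0.913  0.566 -0.03 ] w 37.3
vial [357.17 207.05] ball off mm (x fwd,y left) [-0.9  0.1] 119 171.0
```

Call:
send_rows(
  motion=[
    [0.2,0,-0.8,0.12,-1],
    [0.4,0,-0.8,0.24,-1],
    [0.6,0,-0.8,0.36,-1],
    [0.8,0,-0.8,0.48,-1],
    [1.0,0,-0.8,0.6,-1],
    [1.1,0,-0.8,0.7,-1],
    [1.1,0,-0.8,0.7,-1],
  ],
)

```text
time: 12.33
tcp_pos: [0.5029, -0.1326, 0.0542]
eef_rot: [0.022, 0.706, -0.024, 0.707]
contact_force: [-1.4, -5.0, 5.0]
grip_width: 0.0372
```

```bash
python3 -c "
from h import *
st();ball()"
```

```text
t 12.33 tcp [ 502.9 -132.6   54.2] j [-0.49  0.31  1.87 -0.    0.96 -0.42] F [-1.45 -5.04  4.99] M [-0.761  0.368 -0.126] w 37.2
vial [357.12 207.04] ball off mm (x fwd,y left) [-1.2 -1. ] 118 130.0
```

Call:
send_rows(
  motion=[
    [0.2,0,0,0.12,-1],
    [0.4,0,0,0.24,-1],
    [0.6,0,0,0.36,-1],
    [0.8,0,0,0.48,-1],
    [0.8,0,0,0.48,-1],
  ],
)

```text
time: 12.8
tcp_pos: [0.5026, -0.1325, 0.0532]
eef_rot: [0.189, 0.68, -0.19, 0.682]
contact_force: [-3.3, -4.9, 5.6]
grip_width: 0.0368
```

```bash
python3 -c "
from h import *
st();ball(2)"
```

```text
t 12.8 tcp [ 502.6 -132.5   53.2] j [-0.49  0.31  1.87 -0.    0.96  0.06] F [-3.25 -4.91  5.56] M [-0.871  0.555 -0.049] w 36.8
vial [357.15 207.  ] ball off mm (x fwd,y left) [-1.6 -1.2] 118 152.0
vial [357.12 207.04] ball off mm (x fwd,y left) [-1.6 -1.5] 118 143.0
```

Call:
send_rows(
  motion=[
    [-0.7,-0.7,0,0,-1],
    [-0.7,-0.7,0,0,-1],
  ],
)

```text
time: 13.07
tcp_pos: [0.5024, -0.1326, 0.0536]
eef_rot: [0.188, 0.681, -0.188, 0.682]
contact_force: [0.2, -3.5, 3.6]
grip_width: 0.0372
```

```bash
python3 -c "
from h import *
st();ball(1)"
```

```text
t 13.07 tcp [ 502.4 -132.6   53.6] j [-0.49  0.31  1.87  0.    0.96  0.05] F [ 0.15 -3.5   3.57] M [-0.652  0.1   -0.06 ] w 37.2
vial [357.15 207.1 ] ball off mm (x fwd,y left) [-1.3 -1.3] 120 156.0
```

Call:
send_rows(
  motion=[
    [-1.2,-0.5,0,0,-1],
    [-1.2,-0.5,0,0,-1],
    [-1.2,-0.5,0,0,-1],
  ],
)

```text
time: 13.37
tcp_pos: [0.5021, -0.1326, 0.0541]
eef_rot: [0.189, 0.681, -0.189, 0.682]
contact_force: [4.1, -3.6, -2.1]
grip_width: 0.0372
```

```bash
python3 -c "
from h import *
st();[optics.snapshot('top') for _ in range(12)];ball(2);st()"
```

```text
t 13.37 tcp [ 502.1 -132.6   54.1] j [-0.49  0.31  1.87  0.    0.96  0.05] F [ 4.13 -3.58 -2.13] M [-0.616 -0.604 -0.02 ] w 37.2
vial [357.15 207.  ] ball off mm (x fwd,y left) [-0.7  0.4] 118 220.0
vial [357.13 207.05] ball off mm (x fwd,y left) [-0.5  0.3] 119 218.0
t 14.07 tcp [ 502.1 -132.6   54.1] j [-0.49  0.31  1.87  0.    0.96  0.05] F [ 4.72 -3.9  -1.63] M [-0.58  -0.618 -0.039] w 37.4
```

Call:
send_rows(
  motion=[
    [0.1,0,0.5,0.1,-1],
    [0.3,0,0.5,0.2,-1],
    [0.5,0,0.5,0.3,-1],
    [0.6,0,0.5,0.4,-1],
    [0.6,0,0.5,0.4,-1],
    [0.6,0,0.5,0.4,-1],
  ],
)

```text
time: 14.57
tcp_pos: [0.502, -0.1326, 0.0534]
eef_rot: [0.32, 0.631, -0.32, 0.631]
contact_force: [3.8, -2.7, 0.4]
grip_width: 0.0377
```

```bash
python3 -c "
from h import *
st();[optics.snapshot('top') for _ in range(12)];ball(2);st()"
```

```text
t 14.57 tcp [ 502.  -132.6   53.4] j [-0.49  0.31  1.87  0.    0.96  0.45] F [ 3.82 -2.68  0.42] M [-0.398 -0.381  0.018] w 37.7
vial [357.12 207.04] ball off mm (x fwd,y left) [-0.7  0.2] 118 225.0
vial [357.1  206.99] ball off mm (x fwd,y left) [-0.8  0.1] 117 225.0
t 15.27 tcp [ 501.8 -132.7   53.4] j [-0.49  0.31  1.87  0.    0.96  0.45] F [ 3.67 -0.61 -1.45] M [-0.201 -0.549 -0.024] w 37.2
```

Call:
send_rows(
  motion=[
    [0.1,0,0.3,0.1,-1],
    [0.2,0,0.3,0.2,-1],
    [0.4,0,0.3,0.3,-1],
    [0.5,0,0.3,0.4,-1],
    [0.5,0,0.3,0.4,-1],
    [0.5,0,0.3,0.4,-1],
  ],
)

```text
time: 15.77
tcp_pos: [0.5019, -0.1326, 0.053]
eef_rot: [0.439, 0.555, -0.439, 0.554]
contact_force: [3.5, 0.2, 2.5]
grip_width: 0.0375
```

```bash
python3 -c "
from h import *
st();[optics.snapshot('top') for _ in range(12)];ball(2);st()"
```

```text
t 15.77 tcp [ 501.9 -132.6   53. ] j [-0.49  0.31  1.87  0.    0.96  0.85] F [3.53 0.25 2.51] M [ 0.238 -0.312 -0.064] w 37.5
vial [357.12 207.04] ball off mm (x fwd,y left) [-0.3  0.1] 118 224.0
vial [357.15 207.  ] ball off mm (x fwd,y left) [-0.4  0.2] 118 224.0
t 16.47 tcp [ 501.9 -132.8   53. ] j [-0.49  0.31  1.87  0.    0.96  0.85] F [2.88 5.02 3.51] M [ 0.802 -0.153  0.033] w 37.1
```

Pushing with 3.5 N no longer tips the scale, so the right foot has touched at roughly 3.6 mm of travel. I'll add about 1 mm for an even share.

Call:
send_rows(
  motion=[
    [-0.4,0.3,-0.3,0.1,-1],
    [-0.4,0.3,-0.3,0.2,-1],
    [-0.4,0.3,-0.3,0.3,-1],
    [-0.4,0.3,-0.3,0.4,-1],
    [-0.4,0.3,-0.3,0.4,-1],
  ],
)

```text
time: 16.88
tcp_pos: [0.5019, -0.1325, 0.0529]
eef_rot: [-0.541, -0.455, 0.542, -0.454]
contact_force: [2.6, 3.4, 1.1]
grip_width: 0.0371
```

```bash
python3 -c "
from h import *
st();[optics.snapshot('top') for _ in range(12)];ball(2);st()"
```

```text
t 16.88 tcp [ 501.9 -132.5   52.9] j [-0.49  0.31  1.87  0.    0.96  1.26] F [2.62 3.38 1.13] M [ 0.627 -0.346 -0.043] w 37.1
vial [357.15 207.  ] ball off mm (x fwd,y left) [0.3 0.2] 118 241.0
vial [357.15 207.  ] ball off mm (x fwd,y left) [0.3 0.3] 118 239.0
t 17.58 tcp [ 502.  -132.5   53.1] j [-0.49  0.31  1.87  0.    0.96  1.25] F [ 3.62  4.46 -3.38] M [ 0.615 -0.337 -0.017] w 37.4
```

Call:
send_rows(
  motion=[
    [0,0,0,0,0.23],
    [0,0,0,0,0.23],
    [0,0,0,0,0.23],
    [-60,0,0,0,0.23],
    [-60,0,0,0,0.23],
    [-60,0,0,0,0.23],
    [-60,0,0,0,0.23],
    [-60,0,0,0,0.23],
  ],
)

```text
time: 18.25
tcp_pos: [0.5016, -0.1326, 0.1128]
eef_rot: [-0.541, -0.456, 0.541, -0.455]
contact_force: [-0.2, 0.5, -0.2]
grip_width: 0.0543
```

```bash
python3 -c "
from h import *
st();[optics.snapshot('top') for _ in range(14)];ball(2);go(512.5,157,113)"
```

```text
t 18.25 tcp [ 501.6 -132.6  112.8] j [-0.49  0.21  1.85 -0.    1.08  1.25] F [-0.16  0.54 -0.21] M [0.009 0.145 0.021] w 54.3
vial [357.15 207.  ] ball off mm (x fwd,y left) [ 1.1 -0.2] 118 162.0
vial [357.15 207.  ] ball off mm (x fwd,y left) [ 1.1 -0.2] 118 166.0
t 19.05 tcp [ 502.3 -132.7  113.4] j [-0.49  0.21  1.85  0.    1.08  1.25] F [0.49 0.28 0.12] M [ 0.085  0.181 -0.002] w 54.5
shift [   0.4  -39.1 -287.2] zyaw -1.741
```

Ball at about (+1.1, −0.2) mm, inside the ring. Now a feel test on the left corner.

Call:
send_rows(
  motion=[
    [0,-39,-287,0,0.23],
    [0,-39,-287,0,0.23],
    [0,-39,-287,0,0.23],
    [0,-39,-287,0,0.23],
    [0,-39,-287,0,0.23],
    [0,-39,-287,0,0.23],
    [0,-39,-287,0,0.23],
    [0,-39,-287,0,0.23],
  ],
)

```text
time: 19.72
tcp_pos: [0.5119, 0.163, 0.1137]
eef_rot: [0.54, 0.458, -0.539, 0.457]
contact_force: [-1.2, 0.2, -0.4]
grip_width: 0.0543
```

Call:
send_rows(
  motion=[
    [0,0,0,0,0.23],
    [0,0,0,0,0.23],
    [0,0,0,0,0.23],
  ],
)

```text
time: 19.97
tcp_pos: [0.5125, 0.1557, 0.1132]
eef_rot: [-0.541, -0.455, 0.541, -0.455]
contact_force: [0.3, 0.1, 0.4]
grip_width: 0.0542
```

```bash
python3 -c "
from h import *
go(512.5,157,53);i=ball(2)
cv2.imwrite('pics/t4.png',cv2.resize(i[160:225,290:430],None,fx=5.7,fy=5.7,interpolation=cv2.INTER_CUBIC))"
```

```text
t 19.97 tcp [512.5 155.7 113.2] j [ 0.07  0.24  1.81 -0.    1.09  1.82] F [0.31 0.13 0.45] M [-0.027  0.125 -0.001] w 54.2
shift [60.2 -0.2 -1.3] zyaw -1.743
vial [356.91 206.88] ball off mm (x fwd,y left) [ 0.5 -0.9] 124 330.0
vial [356.96 206.89] ball off mm (x fwd,y left) [ 0.5 -0.8] 123 332.0
```

View pics/t4.png

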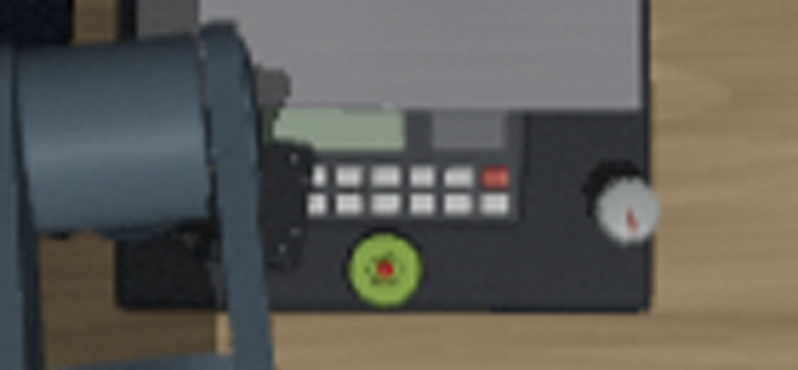

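The ball is centred at crop (385,269), and the right knob's mark has turned about half a turn. Next I'll grip the left knob lightly and press and pull it a little, to see whether the scale still rocks.

Call:
send_rows(
  motion=[
    [35,0,-1,0,0.23],
    [61,0,-1,0,0.23],
    [61,0,-1,0,0.23],
    [61,0,-1,0,0.23],
    [61,0,-1,0,-1],
    [61,0,-1,0,-1],
    [61,0,-1,0,-1],
    [61,0,-1,0,-1],
  ],
)

```text
time: 20.73
tcp_pos: [0.5141, 0.1576, 0.0541]
eef_rot: [0.542, 0.455, -0.54, 0.456]
contact_force: [-0.4, -2.5, 5.2]
grip_width: 0.0374
```

```bash
python3 -c "
from h import *
st();[optics.snapshot('top') for _ in range(12)];ball(2);st()"
```

```text
t 20.73 tcp [514.1 157.6  54.1] j [ 0.08  0.34  1.83 -0.    0.97  1.82] F [-0.39 -2.54  5.18] M [-0.292  0.177 -0.038] w 37.4
vial [356.96 206.89] ball off mm (x fwd,y left) [ 0.4 -0.9] 123 318.0
vial [356.96 206.89] ball off mm (x fwd,y left) [ 0.3 -0.9] 123 315.0
t 21.43 tcp [514.1 157.6  54. ] j [ 0.08  0.34  1.83 -0.    0.97  1.82] F [-0.1  -2.61  7.06] M [-0.438  0.258  0.   ] w 37.0
```

Call:
send_rows(
  motion=[
    [-1.5,0,0,0,-1],
    [-1.5,0,0,0,-1],
    [-1.5,0,0,0,-1],
  ],
)

```text
time: 21.68
tcp_pos: [0.5136, 0.1576, 0.0543]
eef_rot: [0.541, 0.455, -0.54, 0.456]
contact_force: [5.5, -2.9, -1.3]
grip_width: 0.0373
```

```bash
python3 -c "
from h import *
st();[optics.snapshot('top') for _ in range(12)];ball(2);st()"
```

```text
t 21.68 tcp [513.6 157.6  54.3] j [ 0.08  0.34  1.83 -0.    0.97  1.82] F [ 5.54 -2.9  -1.35] M [-0.46  -0.528 -0.003] w 37.3
vial [356.98 206.84] ball off mm (x fwd,y left) [ 0.2 -0.8] 124 319.0
vial [356.95 206.91] ball off mm (x fwd,y left) [ 0.5 -0.9] 123 316.0
t 22.38 tcp [513.6 157.6  54.3] j [ 0.08  0.34  1.83 -0.    0.97  1.82] F [ 4.02 -2.81 -1.39] M [-0.483 -0.524 -0.005] w 37.1
```

Call:
send_rows(
  motion=[
    [-0.8,0,0,0,-1],
    [-0.8,0,0,0,-1],
    [-0.8,0,0,0,-1],
  ],
)

```text
time: 22.63
tcp_pos: [0.5133, 0.1576, 0.0545]
eef_rot: [0.541, 0.455, -0.54, 0.456]
contact_force: [5.7, -2.3, -5.7]
grip_width: 0.0372
```

```bash
python3 -c "
from h import *
st();[optics.snapshot('top') for _ in range(12)];ball(2);st()"
```

```text
t 22.63 tcp [513.3 157.6  54.5] j [ 0.08  0.34  1.83 -0.    0.97  1.82] F [ 5.71 -2.32 -5.73] M [-0.345 -0.762  0.011] w 37.2
vial [356.96 206.89] ball off mm (x fwd,y left) [ 0.4 -0.9] 123 322.0
vial [356.91 206.88] ball off mm (x fwd,y left) [ 0.4 -1.1] 122 321.0
t 23.33 tcp [513.4 157.6  54.5] j [ 0.08  0.34  1.83 -0.    0.97  1.82] F [ 6.64 -2.94 -5.49] M [-0.38  -0.812  0.04 ] w 37.2
```

The left corner stays firm from +7 N to −5.5 N with no ball motion. I'll relax the hold, release and back off.

Call:
send_rows(
  motion=[
    [1.3,0,0,0,-1],
    [1.3,0,0,0,-1],
    [1.3,0,0,0,0.23],
    [1.3,0,0,0,0.23],
    [1.3,0,0,0,0.23],
    [-80,0,0,0,0.23],
    [-80,0,0,0,0.23],
    [-80,0,0,0,0.23],
  ],
)

```text
time: 24.0
tcp_pos: [0.5167, 0.1586, 0.1415]
eef_rot: [0.544, 0.454, -0.538, 0.458]
contact_force: [1.2, 0.9, 0.3]
grip_width: 0.0543
```

Call:
send_rows(
  motion=[
    [-80,0,0,0,0.23],
    [-80,0,0,0,0.23],
    [-80,0,0,0,0.23],
    [-80,0,0,0,0.23],
  ],
)

```text
time: 24.33
tcp_pos: [0.514, 0.1583, 0.2171]
eef_rot: [0.542, 0.455, -0.539, 0.457]
contact_force: [-0.4, 0.3, -0.5]
grip_width: 0.0543
```

```bash
python3 -c "
from h import *
st();[optics.snapshot('top') for _ in range(18)];i=ball(2);st()
j=optics.snapshot('scene')
cv2.imwrite('pics/f.png',np.vstack([cv2.resize(i[190:225,300:415],(690,210),interpolation=cv2.INTER_CUBIC),cv2.resize(j[170:230,220:360],(690,296),interpolation=cv2.INTER_CUBIC)]))"
```

```text
t 24.33 tcp [514.  158.3 217.1] j [0.08 0.12 1.73 0.   1.29 1.82] F [-0.36  0.26 -0.51] M [ 0.015  0.175 -0.025] w 54.3Traceback (most recent call last):
  File "<string>", line 3, in <module>
    st();[optics.snapshot('top') for _ in range(18)];i=ball(2);st()
          ~~~~~~~~~~~~~~~^^^^^^^
ValueError: 200 camera calls are used up
```

```bash
python3 -c "
from h import *
st();print(job_done())"
```

```text
t 25.13 tcp [512.7 157.8 214.7] j [ 0.08  0.12  1.73 -0.    1.29  1.82] F [ 0.18 -0.5  -1.01] M [0.031 0.167 0.02 ] w 54.3
the job is handed in; nothing more can be done
None
```

I turned both front screws until the scale read level and stopped rocking, then handed the job in at about 25 s. The camera calls ran out before I could take a final picture, so nothing was photographed after the last release.

- **Screws:** the left went clockwise about 3.2 rad (5.1 mm), the right about 2.9 rad (4.6 mm). The right foot touched at roughly 3.6 mm, and I added about 1 mm for an even share. That touch point is estimated from the ball and the force readings, good to about ±0.3 mm.
- **Level:** the last hands-free reading put the ball about 0.5 mm off centre front to back and 0.9 mm sideways, well inside the ring. The sideways figure is probably mostly measuring bias, because it read about −0.7 mm from the start.
- **Firmness:** holding the left knob and going from about 7 N down to 5.5 N up, the ball did not move, so that corner no longer rocks. I did not repeat this test on the right corner after its last 0.4 rad of turn, nor measure each foot's load.
- **Forces:** every wrist force I read between moves stayed under about 10 N. The vial moved only about 1 mm in the picture, which fits the change in tilt. I did not re-check the other things on the counter, but the arm stayed clear of them.

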